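Close up the row of sterile cartridge cases

TASK

Make one tidy row of the three green-tagged cartridge cases against the steel stop block, on the side where two of them already lie loosely: side by side in any order, tags up, square to the block, ends level with the block's ends, and closed up so that they touch or nearly touch the block and each other. The third is in the aluminium rack: take it out (only its long sides are free there), set it down on the table and let go, then take it again by its ends or push it up to the row, as there is no room for fingers between the cases. Leave the red-tagged case in the rack, and do not shift or upset the bottle, the jar or the tattoo machine.

Things in the scene. Friction and masses are not known exactly. Their poses are not given: they have to be found in the camera images.
- stop: Bright steel stop block fixed to the table: 56 mm along its x, 24 mm along its y, 22 mm high. Origin at the centre of its underside. The row starts at its +y face (12 mm from the origin) and grows along its +y; the long sides of the cases lie parallel to its x, so closed up the case centres lie 28, 60 and 92 mm along +y from its origin, at x = 0 of its frame.
- rack: Aluminium rack fixed to the table, 76 mm along its x, 156 mm along its y, origin at the centre of its underside. Floor 8 mm thick; two upright cheeks along y, 34 mm high and 6 mm thick (inner faces 32 mm from the middle), cover the ends of the cases. It is open at both y ends and on top. Two cases stand on its floor crosswise (their length along the rack's x), at about y = +40 and y = -40 mm, one green-tagged and one red-tagged; which is where varies.
- case_a_mid (a point): White cartridge case with grey lid and green tag on top, lying loose and askew on the table next to the block, 56 mm long, 32 mm wide and 28 mm high, about 90 g. Its origin is the centre of the case, 14 mm above its underside; x runs along its 56 mm length, y across its 32 mm width, z up through the lid with the tag.
- case_b_mid (a point): A second identical case with green tag, loose and askew on the table, on the +y side of the block, farther from it than the first, 56 mm long, 32 mm wide and 28 mm high, about 90 g. Its origin is the centre of the case, 14 mm above its underside; x runs along its 56 mm length, y across its 32 mm width, z up through the lid with the tag.
- case_pass_mid (a point): The case with the green tag that stands in the rack, 56 mm long, 32 mm wide and 28 mm high, about 90 g, bottom on the rack's floor (8 mm above the table). Its origin is the centre of the case, 14 mm above its underside; x runs along its 56 mm length, y across its 32 mm width, z up through the lid with the tag.
- case_fail_mid (a point): The case with the red tag that stands in the rack and must stay there, 56 mm long, 32 mm wide and 28 mm high, about 90 g. Its origin is the centre of the case, 14 mm above its underside; x runs along its 56 mm length, y across its 32 mm width, z up through the lid with the tag.
- soap: Green squeeze bottle with a white cap, 60 mm in diameter, 125 mm high, standing beyond the middle of the work; origin at the centre of its underside. Bystander.
- ointment: Small amber jar with an orange lid, 56 mm in diameter, 45 mm high, standing beyond the rack; origin at the centre of its underside. Bystander.
- machine_mid (a point): Tattoo machine lying on the table beyond the block, about 160 mm long along its x, 29 mm wide, 30 mm high; this point is about its middle, 15.5 mm above the table. Bystander.
Not all that is in view belongs to the job. Leave any orange or purple look-alike of the stop alone.

How it is judged (in metres and radians):
On the way, in this order (a step that is already met when the one before it is completed fails the run):
1. the green-tagged case from the rack has been set down flat on the table and let go (height (world z) of case_pass_mid below 0.0165 m and angle between case_pass_mid's own z axis and vertical below 0.08 rad and contact force between the fingers and case_pass below 0.05 N and linear speed of case_pass below 0.02 m/s), for 0.1 s.
2. that case has been taken or pushed again with the fingers (contact force between the fingers and case_pass above 0.2 N), for 0.05 s.
At the end, for the whole second after the job is handed in: The three green-tagged cases lie flat and at rest in a row on the block's +y side, any order: centres 26-33, 58-68 and 90-102 mm from its origin (closed up: 28, 60, 92), within 7 mm of its middle lengthwise, parallel to it within 0.12 rad. The red-tagged case is still in the rack ((y of case_a_mid in the frame of stop between 0.026 and 0.033 m or y of case_a_mid in the frame of stop between 0.058 and 0.068 m or y of case_a_mid in the frame of stop between 0.09 and 0.102 m) and x of case_a_mid in the frame of stop between -0.007 and 0.007 m and angle between the x axis of each of case_a_mid, case_b_mid, case_pass_mid and the x axis of stop, either way round below 0.12 rad and height (world z) of each of case_a_mid, case_b_mid, case_pass_mid below 0.0165 m and angle between each of case_a_mid, case_b_mid, case_pass_mid's own z axis and vertical below 0.08 rad and linear speed of each of case_a, case_b, case_pass below 0.01 m/s and (y of case_b_mid in the frame of stop between 0.026 and 0.033 m or y of case_b_mid in the frame of stop between 0.058 and 0.068 m or y of case_b_mid in the frame of stop between 0.09 and 0.102 m) and x of case_b_mid in the frame of stop between -0.007 and 0.007 m and (y of case_pass_mid in the frame of stop between 0.026 and 0.033 m or y of case_pass_mid in the frame of stop between 0.058 and 0.068 m or y of case_pass_mid in the frame of stop between 0.09 and 0.102 m) and x of case_pass_mid in the frame of stop between -0.007 and 0.007 m and z of case_fail_mid in the frame of rack above 0.018 m and horizontal distance between case_fail_mid and rack below 0.065 m); the robot touches nothing.
It fails at once if the red-tagged case is shifted by more than 20 mm (distance of case_fail_mid from where it was at the start of the episode above 0.02 m).
It fails at once if the bottle is shifted by more than 20 mm or tipped (distance of soap from where it was at the start of the episode above 0.02 m or angle between soap's own z axis and vertical above 0.4 rad).
It fails at once if the jar is shifted by more than 20 mm or tipped (distance of ointment from where it was at the start of the episode above 0.02 m or angle between ointment's own z axis and vertical above 0.4 rad).
It fails at once if the tattoo machine is shifted by more than 20 mm (distance of machine_mid from where it was at the start of the episode above 0.02 m).
It also fails if it takes over 67 s, if anything falls off the work surface, if the arm or the gripper's body presses on something with over 40 N, if the wrist force passes 120 N, or if a joint passes its speed limit or range.

ROBOT

A 6-joint arm with a two-finger parallel gripper is mounted at the origin on the work surface. World frame = base frame: x ahead of the robot, y to its left, z up, the work surface at z = 0. Lengths are in mm, angles in rad, forces in N, time in s.
With the tool pointing down it reaches from about 350 to 775 mm from the base axis. Payload 7.3 kg.
Tool frame: the origin (TCP) lies at the very end of the fingers, on their centre line; the grasp point (between the pads) lies 19 mm behind it; z points along the fingers, y is the line along which they close (so a half turn about z gives the same grasp; the last joint's range is limited). The gripper opens to 92 mm and grips with 3 to 60 N. Pads are 19 mm wide; open, the fingers measure 130 mm over their backs; the gripper's body (75 mm by 190 mm) begins 47 mm behind the grasp point.
Start: joints at [-1.46, 0.342, 1.524, -0, 1.275, -0.146], TCP at [133.365, -507.798, 226.741] pointing down, gripper open.
Joint ranges: [-2.53, 2.53], [-0.77, 2.02], [0.04, 2.7], [-1, 4.14], [0.28, 2.66], [-3.11, 3.11]. Speed limits (rad/s): [2.57, 2.57, 3.14, 3.14, 3.14, 3.14].

INTERFACE

Orientations are given as [roll, pitch, yaw] about the fixed x, y, z axes, in that order (R = Rz(yaw) Ry(pitch) Rx(roll)).
In Python, from plant import bot gives the robot as it stands.
- The arm moves only by the tool jog_arm, never from a script. Its argument "targets" is a list of rows, each an object with "xyz": the shift along the tool's x, y, z as a fraction of full scale, a list of three; "spin": the turn about the tool's z as a fraction of full scale. In form: [{"xyz": [x, y, z], "spin": spin}, ...]. A call has exactly 10 rows; each row shifts and turns the commanded pose from where the row before left it, along the tool's axes as they then stand; what a row does not reach is not made up. Full scale, the value 1, is 80 mm for a shift and 0.1 rad for a turn. A row lasts 1/8 s, in which the tool goes at most 62.5 mm and 10.7 degrees, less where a joint would pass 70% of its speed; a pose out of reach is approached as far as the arm can. A call with a number of a shift or a turn outside -1 to 1 is refused whole. A call with a gripper value outside its range is refused whole. "gripper" is the opening in per cent of the stroke, from 0 (shut) to 100 (fully open), set as the call begins (left out, the last holds). The fingers move at their own pace and stop on an object; the grip force is fixed at half the most. Time passes only in rows, so rows that do not move let the fingers close, or fill a call up. It gives the time, the measured TCP pose, the force, the opening and the grip force at its end, in the units of the state.
- bot.get_obs(): the state, without advancing time (a new reading comes with each control period).
- bot.capture(name): name is "side" or "top"; returns the picture (400x640x3 uint8, blue, green, red); there is no depth.
- bot.get_calibration(name): a dict with "vfov" (degrees; the focal length in pixels is half the picture's height over the tangent of half this angle, whatever the lens; pixels are square), "cx", "cy" (the principal point, pixels), "eye" and "rotation" of the camera in the world. Camera axes: x right, y down, z forward; pixel columns grow to the right and rows downward; lengths in mm; the calibration is good to about 2 mm. A picture is of the moment at which its call begins. get_calibration takes no time and is no camera call.
- bot.close_job(): hands the job in; it is judged then, once.
The state is a dict: "time": time; "joint_positions": joint angles; "dq": joint speeds; "tau": joint torques, N m; "tool_pos": TCP position; "tcp_rot": TCP orientation; "contact_force": force on the tool from outside, world axes, zero at the start; "moment": the same for the moment, N m; "grip_width": finger opening in mm; "finger_force": force on a finger pad.
Only numpy, scipy, OpenCV 4.12 (cv2) and the standard library are available. Lean on these libraries where they do the work, as an engineer would, in place of code of your own. Each camera call takes 0.05 s, during which the arm holds its last target. There are 200 camera calls.

## Working session

There is one attempt and no reset: what is moved stays moved. The work goes in short steps, Python scripts to look and compute and a tool call to move; the robot and the scene stay as the last step left them, time stands still between calls to the robot, and variables do not carry over. Pictures are saved under pics/ and viewed, at most 10 in all, crops included, and the job is handed in when it is done.

Besides the shell and the picture viewer there is one more tool, called as name(argument=value, ...) on one line, values as JSON. jog_arm: Moves the arm, as the interface text tells. Shift numbers are shares of 80 mm and turn numbers shares of 0.1 rad, none past 1 either way. Its arguments: {"type":"object","properties":{"targets":{"type":"array","items":{"type":"object","properties":{"xyz":{"type":"array","items":{"type":"number"}},"spin":{"type":"number"}}}},"gripper":{"type":"number"}},"required":["targets"]}

```bash
mkdir -p pics; ls; python3 - <<'E'
from plant import bot
import cv2
for n in("top","side"):
    cv2.imwrite(f"pics/{n}0.png",bot.capture(n)); print(n,bot.get_calibration(n))
o=bot.get_obs();print(o)
E
```

```text
pics
top {'vfov': 42.50035865216584, 'cx': 318.6874056500589, 'cy': 197.63812562210143, 'eye': array([ 360.45995729,    6.14767274, 1284.94957187]), 'rotation': array([-2.94641694, -0.01992696, -1.54154548])}
side {'vfov': 50.51766210802002, 'cx': 322.05866017381004, 'cy': 192.51391098664163, 'eye': array([ 534.5947723 , -713.78014128,  660.1841372 ]), 'rotation': array([-2.2944708 , -0.01946411, -0.07633938])}
{'time': 0.1, 'joint_positions': array([-1.46000671e+00,  3.42656460e-01,  1.52488229e+00,  1.38172123e-05,
        1.27541164e+00, -1.45998488e-01]), 'dq': array([ 0.00024292, -0.00028518, -0.00207541, -0.00121219, -0.00113556,
       -0.0008097 ]), 'tau': array([ 1.27133346e-03, -4.32007027e+01, -2.44693798e+01,  7.18570291e-02,
        5.25679090e-02, -5.00313945e-05]), 'tool_pos': array([ 133.32453214, -507.4289774 ,  226.12637628]), 'tcp_rot': array([-3.14025129e+00, -2.10595434e-04,  2.56783937e-01]), 'contact_force': array([ 0.15117602, -0.72999465,  0.39784532]), 'moment': array([ 0.05182547, -0.0131956 , -0.00389848]), 'finger_force': 0.0, 'grip_width': 92.02136460434392}
```

View pics/top0.png

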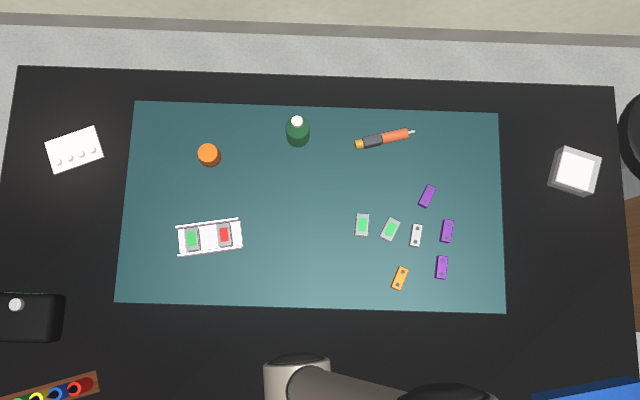

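View pics/side0.png

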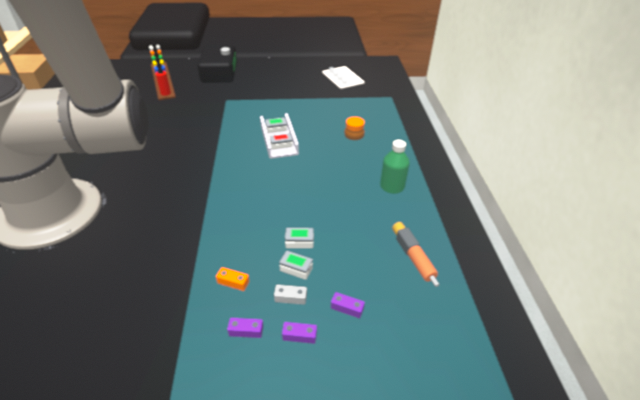

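The top view shows the green-tagged cases at (362,224) and (390,229). The steel stop is at (416,235), with an orange look-alike at (400,278) and purple ones at (427,195), (447,231) and (441,267). The rack is at (210,237), with the green tag at (191,239) and the red at (224,235). Possible confusions for the target case are the green tags at (362,224) and (390,229), the red at (224,235), and the green bottle at (297,130). I choose the green tag in the rack at (191,239).

```bash
cat > h.py <<'E'
import numpy as np, cv2
from scipy.spatial.transform import Rotation as R
from plant import bot
def ray(n,uv):
    c=bot.get_calibration(n); f=200/np.tan(np.radians(c['vfov'])/2)
    M=R.from_euler('xyz',c['rotation']).as_matrix()
    uv=np.atleast_2d(uv).astype(float)
    d=np.c_[(uv[:,0]-c['cx'])/f,(uv[:,1]-c['cy'])/f,np.ones(len(uv))]@M.T
    return np.array(c['eye']),d
def plane(n,uv,z):
    e,d=ray(n,uv); return (e+d*((z-e[2])/d[:,2])[:,None])[:,:2]
def tri(uv1,uv2):
    (a,d),(b,g)=ray('top',uv1),ray('side',uv2); d,g=d[0],g[0]
    s=np.linalg.lstsq(np.c_[d,-g],b-a,rcond=None)[0]; p,q=a+s[0]*d,b+s[1]*g
    return (p+q)/2,np.linalg.norm(p-q)
def blobs(mask,lo,hi):
    n,l,s,c=cv2.connectedComponentsWithStats(mask.astype(np.uint8))
    return [(c[i],l==i,s[i,4]) for i in range(1,n) if lo<s[i,4]<hi]
def masks(im):
    h=cv2.cvtColor(im,cv2.COLOR_BGR2HSV).astype(int); H,S,V=h[...,0],h[...,1],h[...,2]
    return dict(green=(H>45)&(H<80)&(S>110)&(V>140),red=((H<6)|(H>174))&(S>120)&(V>120),white=(S<60)&(V>110))
def pose(n,m,z):
    "centroid and long-axis angle of a mask, on plane z"
    p=plane(n,np.argwhere(m)[:,::-1],z); c=p.mean(0)
    w,v=np.linalg.eigh(np.cov((p-c).T)); a=np.degrees(np.arctan2(v[1,1],v[0,1]))
    return c.round(1),round((a+90)%180-90,1),(4*np.sqrt(w*3/4)).round(1)
E
python3 - <<'E'
from h import *
for n in('top','side'):
    im=cv2.imread(f'pics/{n}0.png'); m=masks(im)
    for k,lo,hi in(('green',25,400),('red',25,300),('white',80,600)):
        for c,b,a in blobs(m[k],lo,hi):
            if n=='top' and not(120<c[0]<500 and 100<c[1]<310): continue
            if n=='side' and not(190<c[0]<450 and 100<c[1]<360):continue
            for z in ((28,36) if k!='white' else (22,)): print(n,k,c.round(1),a,z,*pose(n,b,z))
t=cv2.imread('pics/top0.png');
a=cv2.resize(t[205:265,165:255],None,fx=6,fy=6,interpolation=3);b=cv2.resize(t[205:265,345:435],None,fx=6,fy=6,interpolation=3)
cv2.imwrite('pics/c0.png',cv2.resize(np.vstack([a,b]),(430,576)))
E
```

```text
top green [361.9 224. ] 91 28 [ 546.8 -120.4] -2.3 [17.3 32.6]
top green [361.9 224. ] 91 36 [ 545.6 -119.6] -2.3 [17.2 32.4]
top green [390.2 228.7] 88 28 [ 537.4 -190.4] -25.1 [16.7 33. ]
top green [390.2 228.7] 88 36 [ 536.3 -189.1] -25.1 [16.6 32.8]
top green [191.  238.5] 105 28 [497.6 296.9] 9.9 [19.  33.2]
top green [191.  238.5] 105 36 [496.8 295.1] 9.9 [18.9 32.9]
top red [223.4 233.9] 101 28 [511.4 219. ] 12.1 [18.7 32.8]
top red [223.4 233.9] 101 36 [510.4 217.7] 12.1 [18.6 32.6]
top white [296.7 121.1] 128 22 [809.9  50.9] 7.4 [27.4 31.4]
top white [372.2 139. ] 160 22 [ 768.7 -144.6] -73.6 [24.1 45.9]
top white [361.4 225.5] 232 22 [ 544.  -119.8] -5.2 [41.  69.2]
top white [389.1 230. ] 232 22 [ 534.9 -188.5] -28.0 [40.6 69.3]
top white [415.7 235.3] 261 22 [ 523.7 -254.7] -10.6 [27.7 59.9]
top white [402.1 305.9] 91 22 [ 351.4 -220.6] 88.6 [23.4 47.7]
side green [275.3 120.5] 44 28 [494.7 307.1] 1.3 [19.5 31.3]
side green [275.3 120.5] 44 36 [495.2 294.2] 1.3 [19.3 30.9]
side green [396.1 160.2] 338 28 [794.1 109.8] 73.5 [54.5 61.6]
side green [396.1 160.2] 338 36 [790.8  99.4] 73.5 [53.8 60.8]
side green [299.1 233. ] 112 28 [ 545.4 -122.4] -0.8 [19.  32.7]
side green [299.1 233. ] 112 36 [ 545.2 -129.8] -0.8 [18.8 32.3]
side green [295.6 259.8] 133 28 [ 536.3 -191.5] -26.0 [18.9 32.4]
side green [295.6 259.8] 133 36 [ 536.2 -198.1] -26.0 [18.6 32. ]
side red [280.6 136.6] 40 28 [509.1 227.1] 11.0 [15.5 31. ]
side red [280.6 136.6] 40 36 [509.5 215.2] 11.0 [15.4 30.6]
side white [398.6 145.3] 174 22 [816.6 180.8] 71.6 [34.4 58.3]
side white [415.1 249.2] 371 22 [ 773.3 -171.9] -78.4 [ 33.4 175.6]
side white [299.  239.6] 460 22 [ 544.8 -134.7] -7.5 [54.8 63. ]
side white [295.7 266.2] 527 22 [ 535.9 -201.9] -32.5 [51.1 67.8]
side white [289.8 293.8] 588 22 [ 523.7 -263.7] -12.0 [38. 58.]
```

View pics/c0.png

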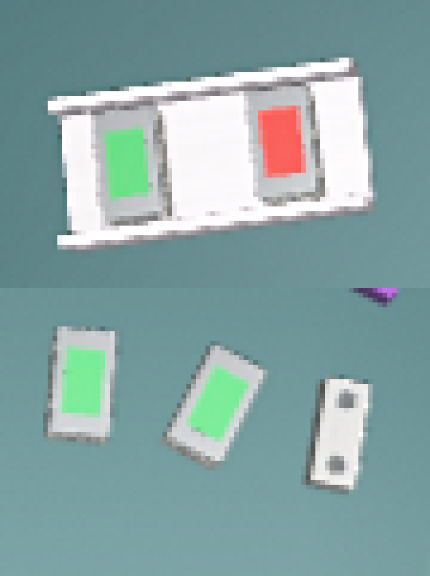

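The crop confirms the choices. The green-tagged case is at the left of the rack and the red one at the right. The two loose green-tagged cases lie beside the light steel block, which has two dark dots. The two views agree to about 2 mm. Next I refine the stop from its dots and make a move helper.

```bash
cat >> h.py <<'E'
def go(x,y,z,yaw,nspin=0,n=10,start=None):
    "tool-frame plan: nspin rows also turning, all n rows shifting evenly"
    o=bot.get_obs(); p=o['tool_pos']; w=o['tcp_rot'][2]
    if start is not None: p,w=np.array(start[:3]),start[3]
    d=np.array([x,y,z])-p; dy=(yaw-w+np.pi)%(2*np.pi)-np.pi
    print('d',d.round(1),'dyaw',round(dy,3))
    for i in range(max(n,nspin)):
        s=d/n if i<n else d*0
        t=[np.cos(w)*s[0]+np.sin(w)*s[1],np.sin(w)*s[0]-np.cos(w)*s[1],-s[2]]
        sp=-dy/nspin if i<nspin else 0
        print((np.array(t)/80).round(3).tolist(),round(sp/.1,3)); w-=sp
E
python3 - <<'E'
from h import *
for n,(x,y) in(('top',(416,235)),('side',(290,294))):
    im=cv2.imread(f'pics/{n}0.png'); g=cv2.cvtColor(im,6).astype(int)
    m=[b for c,b,a in blobs(masks(im)['white'],80,700) if np.hypot(c[0]-x,c[1]-y)<4][0].astype(np.uint8)
    hull=cv2.fillConvexPoly(np.zeros_like(m),cv2.convexHull(np.argwhere(m)[:,::-1].astype(np.int32)),1)
    hull=cv2.erode(hull,np.ones((3,3)))
    med=np.median(g[m>0]);print(n,med)
    H=[]
    k=(hull>0)&(g<med-40)
    for c,b,a in blobs(k,2,60):
        ij=np.argwhere(b);w=med-g[b];c=(ij*w[:,None]).sum(0)/w.sum();c=c[::-1];H.append(c);print(c.round(1),a,plane(n,c,22).round(1))
go(537,-191,120,np.pi/2-.445,10)
E
```

```text
top 231.0
[411.1 237.2] 34 [[ 518.5 -243.2]]
[417.1 227.9] 11 [[ 542.4 -258.5]]
[414.9 241.4] 13 [[ 508.6 -252.7]]
side 206.0
[280.5 289.5] 4 [[ 507.1 -253.6]]
[299.5 291.5] 4 [[ 541.1 -260. ]]
d [ 403.7  316.4 -106.1] dyaw 0.869
[0.589, -0.254, 0.133] -0.869
[0.608, -0.202, 0.133] -0.869
[0.624, -0.149, 0.133] -0.869
[0.634, -0.094, 0.133] -0.869
[0.64, -0.039, 0.133] -0.869
[0.641, 0.017, 0.133] -0.869
[0.637, 0.073, 0.133] -0.869
[0.628, 0.128, 0.133] -0.869
[0.615, 0.182, 0.133] -0.869
[0.597, 0.234, 0.133] -0.869
```

Averaging the views puts the stop at (524.8, -256.2) at about -10.3°. The two dots are 34.5 mm apart in both views, so the views agree. First I approach case a to take it by its ends.

jog_arm(targets=[{"xyz": [0.589, -0.254, 0.133], "spin": -0.869}, {"xyz": [0.608, -0.202, 0.133], "spin": -0.869}, {"xyz": [0.624, -0.149, 0.133], "spin": -0.869}, {"xyz": [0.634, -0.094, 0.133], "spin": -0.869}, {"xyz": [0.64, -0.039, 0.133], "spin": -0.869}, {"xyz": [0.641, 0.017, 0.133], "spin": -0.869}, {"xyz": [0.637, 0.073, 0.133], "spin": -0.869}, {"xyz": [0.628, 0.128, 0.133], "spin": -0.869}, {"xyz": [0.615, 0.182, 0.133], "spin": -0.869}, {"xyz": [0.597, 0.234, 0.133], "spin": -0.869}], gripper=100)

```text
time: 1.35
tool_pos: [538.2, -190.2, 119.6]
tcp_rot: [-3.141, 0.0, 1.129]
contact_force: [0.7, -0.5, -0.5]
grip_width: 91.9
finger_force: 0.0
```

```bash
python3 - <<'E'
from h import *
o=bot.get_obs();print(o['time'],o['joint_positions'].round(2),o['tool_pos'],o['tcp_rot'])
go(537,-191,5,np.pi/2-.445,1,6)
E
```

```text
1.35 [-0.47  0.53  1.54 -0.    1.07 -0.03] [ 538.18735658 -190.17188332  119.6076268 ] [-3.14104479e+00  2.12079654e-04  1.12877480e+00]
d [  -1.2   -0.8 -114.6] dyaw -0.003
[-0.003, -0.001, 0.239] 0.03
[-0.003, -0.001, 0.239] 0.0
[-0.003, -0.001, 0.239] 0.0
[-0.003, -0.001, 0.239] 0.0
[-0.003, -0.001, 0.239] 0.0
[-0.003, -0.001, 0.239] 0.0
```

jog_arm(targets=[{"xyz": [0, 0, 0.24], "spin": 0}, {"xyz": [0, 0, 0.24], "spin": 0}, {"xyz": [0, 0, 0.24], "spin": 0}, {"xyz": [0, 0, 0.24], "spin": 0}, {"xyz": [0, 0, 0.24], "spin": 0}, {"xyz": [0, 0, 0.22], "spin": 0}, {"xyz": [0, 0, 0], "spin": 0}, {"xyz": [0, 0, 0], "spin": 0}, {"xyz": [0, 0, 0], "spin": 0}, {"xyz": [0, 0, 0], "spin": 0}], gripper=100)

```text
time: 2.6
tool_pos: [537.5, -191.6, 7.3]
tcp_rot: [3.14, 0.0, 1.126]
contact_force: [-0.4, -0.6, 0.6]
grip_width: 91.6
finger_force: 0.0
```

jog_arm(targets=[{"xyz": [0, 0, 0], "spin": 0}, {"xyz": [0, 0, 0], "spin": 0}, {"xyz": [0, 0, 0], "spin": 0}, {"xyz": [0, 0, 0], "spin": 0}, {"xyz": [0, 0, 0], "spin": 0}, {"xyz": [0, 0, 0], "spin": 0}, {"xyz": [0, 0, 0], "spin": 0}, {"xyz": [0, 0, 0], "spin": 0}, {"xyz": [0, 0, 0], "spin": 0}, {"xyz": [0, 0, 0], "spin": 0}], gripper=0)

```text
time: 3.85
tool_pos: [537.1, -191.5, 6.7]
tcp_rot: [3.142, 0.0, 1.126]
contact_force: [0.1, 0.4, -0.5]
grip_width: 56.0
finger_force: 30.0
```

```bash
python3 - <<'E'
from h import *
o=bot.get_obs();print(o['tool_pos'],o['tcp_rot'])
p=o['tool_pos']
go(530.0,-227.7,p[2]+4,1.391,3,6)
E
```

```text
[ 537.10212763 -191.48500881    6.70754935] [3.14159158e+00 1.05305619e-04 1.12581721e+00]
d [ -7.1 -36.2   4. ] dyaw 0.265
[-0.074, 0.019, -0.008] -0.884
[-0.076, 0.012, -0.008] -0.884
[-0.077, 0.006, -0.008] -0.884
[-0.077, -0.001, -0.008] 0.0
[-0.077, -0.001, -0.008] 0.0
[-0.077, -0.001, -0.008] 0.0
```

jog_arm(targets=[{"xyz": [0, 0, -0.05], "spin": 0}, {"xyz": [0, 0, 0], "spin": -0.88}, {"xyz": [-0.076, 0.012, 0], "spin": -0.88}, {"xyz": [-0.076, 0.012, 0], "spin": -0.89}, {"xyz": [-0.076, 0.006, 0], "spin": 0}, {"xyz": [-0.076, 0, 0], "spin": 0}, {"xyz": [-0.076, 0, 0], "spin": 0}, {"xyz": [-0.06, 0, 0], "spin": 0}, {"xyz": [0, 0, 0], "spin": 0}, {"xyz": [0, 0, 0], "spin": 0}])

```text
time: 5.1
tool_pos: [531.5, -226.2, 10.7]
tcp_rot: [-3.141, -0.0, 1.391]
contact_force: [-0.0, -0.1, -1.2]
grip_width: 55.6
finger_force: 30.0
```

```bash
python3 - <<'E'
from h import *
o=bot.get_obs();print(o['tool_pos'],o['tcp_rot'],o['contact_force'])
go(530.0,-227.7,6.7,1.391,1,1)
E
```

```text
[ 531.51514534 -226.24749492   10.68507132] [-3.14146819e+00 -3.54432941e-05  1.39066429e+00] [-0.00800067 -0.11254108 -1.24321023]
d [-1.5 -1.5 -4. ] dyaw 0.0
[-0.021, -0.015, 0.05] -0.003
```

jog_arm(targets=[{"xyz": [-0.01, -0.015, 0], "spin": 0}, {"xyz": [-0.01, 0, 0], "spin": 0}, {"xyz": [-0.008, 0, 0], "spin": 0}, {"xyz": [0, 0, 0], "spin": 0}, {"xyz": [0, 0, 0], "spin": 0}, {"xyz": [0, 0, 0], "spin": 0}, {"xyz": [0, 0, 0], "spin": 0}, {"xyz": [0, 0, 0], "spin": 0}, {"xyz": [0, 0, 0], "spin": 0}, {"xyz": [0, 0, 0], "spin": 0}])

```text
time: 6.35
tool_pos: [530.0, -228.3, 10.7]
tcp_rot: [-3.142, 0.0, 1.391]
contact_force: [-0.5, 0.8, -2.5]
grip_width: 55.8
finger_force: 30.0
```

jog_arm(targets=[{"xyz": [-0.01, 0, 0], "spin": 0}, {"xyz": [-0.01, 0, 0], "spin": 0}, {"xyz": [0, 0, 0], "spin": 0}, {"xyz": [0, 0, 0], "spin": 0}, {"xyz": [0, 0, 0], "spin": 0}, {"xyz": [0, 0, 0], "spin": 0}, {"xyz": [0, 0, 0], "spin": 0}, {"xyz": [0, 0, 0], "spin": 0}, {"xyz": [0, 0, 0], "spin": 0}, {"xyz": [0, 0, 0], "spin": 0}])

```text
time: 7.6
tool_pos: [529.8, -228.8, 10.7]
tcp_rot: [-3.141, -0.001, 1.391]
contact_force: [1.5, 6.0, 0.5]
grip_width: 56.1
finger_force: 30.0
```

Contact with the block shows at 6 N. Now I back off slightly, lower and release.

jog_arm(targets=[{"xyz": [0.014, 0, 0], "spin": 0}, {"xyz": [0, 0, 0.025], "spin": 0}, {"xyz": [0, 0, 0.023], "spin": 0}, {"xyz": [0, 0, 0], "spin": 0}, {"xyz": [0, 0, 0], "spin": 0}, {"xyz": [0, 0, 0], "spin": 0}, {"xyz": [0, 0, 0], "spin": 0}, {"xyz": [0, 0, 0], "spin": 0}, {"xyz": [0, 0, 0], "spin": 0}, {"xyz": [0, 0, 0], "spin": 0}])

```text
time: 8.85
tool_pos: [529.9, -228.7, 6.8]
tcp_rot: [-3.142, -0.0, 1.391]
contact_force: [2.7, 4.2, -3.1]
grip_width: 55.5
finger_force: 30.0
```

jog_arm(targets=[{"xyz": [0, 0, 0], "spin": 0}, {"xyz": [0, 0, 0], "spin": 0}, {"xyz": [0, 0, 0], "spin": 0}, {"xyz": [0, 0, 0], "spin": 0}, {"xyz": [0, 0, 0], "spin": 0}, {"xyz": [0, 0, -0.2], "spin": 0}, {"xyz": [0, 0, -0.4], "spin": 0}, {"xyz": [0, 0, -0.4], "spin": 0}, {"xyz": [0, 0, 0], "spin": 0}, {"xyz": [0, 0, 0], "spin": 0}], gripper=90)

```text
time: 10.1
tool_pos: [529.7, -228.7, 87.1]
tcp_rot: [3.142, 0.0, 1.391]
contact_force: [-0.6, 0.1, -0.8]
grip_width: 82.8
finger_force: 0.0
```

```bash
python3 - <<'E'
from h import *
o=bot.get_obs();print(o['time'],o['tool_pos'],o['tcp_rot'],o['grip_width'])
p=o['tool_pos']
go(546.1,-121.4,p[2],np.pi/2-.027,3,4)
E
```

```text
10.1 [ 529.69313192 -228.67706112   87.07314519] [3.14156276e+00 1.16207712e-04 1.39086491e+00] 82.77465072544481
d [ 16.4 107.3   0. ] dyaw 0.153
[0.339, -0.01, -0.0] -0.51
[0.339, 0.008, -0.0] -0.51
[0.338, 0.025, -0.0] -0.51
[0.337, 0.042, -0.0] 0.0
```

jog_arm(targets=[{"xyz": [0.339, -0.01, 0], "spin": -0.51}, {"xyz": [0.339, 0.008, 0], "spin": -0.51}, {"xyz": [0.338, 0.025, 0], "spin": -0.51}, {"xyz": [0.337, 0.042, 0], "spin": 0}, {"xyz": [0, 0, 0], "spin": 0}, {"xyz": [0, 0, 0.3], "spin": 0}, {"xyz": [0, 0, 0.4], "spin": 0}, {"xyz": [0, 0, 0.3], "spin": 0}, {"xyz": [0, 0, 0], "spin": 0}, {"xyz": [0, 0, 0], "spin": 0}])

```text
time: 11.35
tool_pos: [546.6, -122.2, 7.4]
tcp_rot: [3.141, 0.0, 1.543]
contact_force: [0.6, -0.2, 0.2]
grip_width: 82.5
finger_force: 0.0
```

jog_arm(targets=[{"xyz": [0, 0, 0], "spin": 0}, {"xyz": [0, 0, 0], "spin": 0}, {"xyz": [0, 0, 0], "spin": 0}, {"xyz": [0, 0, 0], "spin": 0}, {"xyz": [0, 0, 0], "spin": 0}, {"xyz": [0, 0, 0], "spin": 0}, {"xyz": [0, 0, 0], "spin": 0}, {"xyz": [0, 0, 0], "spin": 0}, {"xyz": [0, 0, -0.05], "spin": 0}, {"xyz": [0, 0, 0], "spin": 0}], gripper=0)

```text
time: 12.6
tool_pos: [546.3, -121.5, 10.9]
tcp_rot: [3.142, 0.0, 1.544]
contact_force: [-0.1, -0.2, -2.2]
grip_width: 56.1
finger_force: 29.7
```

```bash
python3 - <<'E'
from h import *
o=bot.get_obs();print(o['time'],o['tool_pos'],o['tcp_rot'],o['grip_width'])
p=o['tool_pos']
# row contact pos in same tool offset: a's seat was at 529.9,-228.7 -> +y dir
s=np.array([529.8,-228.7])+34*np.array([.179,.984])
go(*s,p[2],1.391,3,5)
E
```

```text
12.6 [ 546.29940905 -121.50547872   10.86144675] [3.14154512e+00 4.94537316e-05 1.54380682e+00] 56.121194382393924
d [-10.4 -73.7   0. ] dyaw -0.153
[-0.185, -0.021, -0.0] 0.509
[-0.186, -0.012, -0.0] 0.509
[-0.186, -0.002, -0.0] 0.509
[-0.186, 0.007, -0.0] 0.0
[-0.186, 0.007, -0.0] 0.0
```

jog_arm(targets=[{"xyz": [-0.185, -0.021, 0], "spin": 0.51}, {"xyz": [-0.186, -0.012, 0], "spin": 0.51}, {"xyz": [-0.186, -0.002, 0], "spin": 0.51}, {"xyz": [-0.186, 0.007, 0], "spin": 0}, {"xyz": [-0.186, 0.007, 0], "spin": 0}, {"xyz": [0, 0, 0.03], "spin": 0}, {"xyz": [0, 0, 0.015], "spin": 0}, {"xyz": [0, 0, 0], "spin": 0}, {"xyz": [-0.01, 0, 0], "spin": 0}, {"xyz": [0, 0, 0], "spin": 0}])

```text
time: 13.85
tool_pos: [535.8, -195.7, 7.4]
tcp_rot: [3.141, -0.0, 1.391]
contact_force: [1.2, 0.9, 1.1]
grip_width: 55.6
finger_force: 29.9
```

jog_arm(targets=[{"xyz": [-0.01, 0, 0], "spin": 0}, {"xyz": [0, 0, 0], "spin": 0}, {"xyz": [0, 0, 0], "spin": 0}, {"xyz": [0, 0, 0], "spin": 0}, {"xyz": [0, 0, 0], "spin": 0}, {"xyz": [0, 0, 0], "spin": 0}, {"xyz": [0, 0, 0], "spin": 0}, {"xyz": [0, 0, 0], "spin": 0}, {"xyz": [0, 0, 0], "spin": 0}, {"xyz": [0, 0, 0], "spin": 0}])

```text
time: 15.1
tool_pos: [535.6, -196.8, 7.3]
tcp_rot: [3.141, 0.0, 1.391]
contact_force: [-0.5, 2.0, 1.7]
grip_width: 55.6
finger_force: 29.9
```

jog_arm(targets=[{"xyz": [-0.01, 0, 0], "spin": 0}, {"xyz": [0, 0, 0], "spin": 0}, {"xyz": [0, 0, 0], "spin": 0}, {"xyz": [0, 0, 0], "spin": 0}, {"xyz": [0, 0, 0], "spin": 0}, {"xyz": [0, 0, 0], "spin": 0}, {"xyz": [0, 0, 0], "spin": 0}, {"xyz": [0, 0, 0], "spin": 0}, {"xyz": [0, 0, 0], "spin": 0}, {"xyz": [0, 0, 0], "spin": 0}])

```text
time: 16.35
tool_pos: [535.4, -197.6, 7.3]
tcp_rot: [3.142, 0.0, 1.391]
contact_force: [0.8, 3.0, 5.0]
grip_width: 55.8
finger_force: 29.9
```

jog_arm(targets=[{"xyz": [0, 0, 0], "spin": 0}, {"xyz": [0, 0, 0], "spin": 0}, {"xyz": [0, 0, 0], "spin": 0}, {"xyz": [0, 0, 0], "spin": 0}, {"xyz": [0, 0, 0], "spin": 0}, {"xyz": [0, 0, -0.2], "spin": 0}, {"xyz": [0, 0, -0.5], "spin": 0}, {"xyz": [0, 0, -0.7], "spin": 0}, {"xyz": [0, 0, -0.2], "spin": 0}, {"xyz": [0, 0, 0], "spin": 0}], gripper=90)

```text
time: 17.6
tool_pos: [535.9, -197.8, 136.8]
tcp_rot: [3.139, 0.001, 1.391]
contact_force: [-0.2, 0.2, -0.5]
grip_width: 82.3
finger_force: 0.0
```

```bash
python3 - <<'E'
from h import *
o=bot.get_obs();print(o['time'],o['tool_pos'],o['tcp_rot'],o['grip_width'])
go(496,294.7,120,.178,10,10)
E
```

```text
17.6 [ 535.8616906  -197.83138547  136.83497338] [3.13866276e+00 1.01921776e-03 1.39085707e+00] 82.3121860431547
d [-39.9 492.5 -16.8] dyaw -1.213
[0.597, -0.159, 0.021] 1.213
[0.573, -0.23, 0.021] 1.213
[0.541, -0.298, 0.021] 1.213
[0.501, -0.361, 0.021] 1.213
[0.454, -0.419, 0.021] 1.213
[0.4, -0.471, 0.021] 1.213
[0.34, -0.516, 0.021] 1.213
[0.275, -0.553, 0.021] 1.213
[0.206, -0.582, 0.021] 1.213
[0.134, -0.603, 0.021] 1.213
```

```bash
python3 - <<'E'
from h import *
go(496,294.7,120,.178,13,13)
E
```

```text
d [-39.9 492.5 -16.8] dyaw -1.213
[0.459, -0.122, 0.016] 0.933
[0.446, -0.165, 0.016] 0.933
[0.428, -0.206, 0.016] 0.933
[0.407, -0.245, 0.016] 0.933
[0.383, -0.281, 0.016] 0.933
[0.355, -0.316, 0.016] 0.933
[0.324, -0.348, 0.016] 0.933
[0.29, -0.376, 0.016] 0.933
[0.254, -0.402, 0.016] 0.933
[0.215, -0.424, 0.016] 0.933
[0.175, -0.442, 0.016] 0.933
[0.133, -0.456, 0.016] 0.933
[0.09, -0.467, 0.016] 0.933
```

jog_arm(targets=[{"xyz": [0.459, -0.122, 0.016], "spin": 0.933}, {"xyz": [0.446, -0.165, 0.016], "spin": 0.933}, {"xyz": [0.428, -0.206, 0.016], "spin": 0.933}, {"xyz": [0.407, -0.245, 0.016], "spin": 0.933}, {"xyz": [0.383, -0.281, 0.016], "spin": 0.933}, {"xyz": [0.355, -0.316, 0.016], "spin": 0.933}, {"xyz": [0.324, -0.348, 0.016], "spin": 0.933}, {"xyz": [0.29, -0.376, 0.016], "spin": 0.933}, {"xyz": [0.254, -0.402, 0.016], "spin": 0.933}, {"xyz": [0.215, -0.424, 0.016], "spin": 0.933}], gripper=65)

```text
time: 18.85
tool_pos: [503.1, 182.2, 120.4]
tcp_rot: [-3.141, 0.004, 0.455]
contact_force: [0.4, -0.1, 0.4]
grip_width: 59.6
finger_force: 0.0
```

jog_arm(targets=[{"xyz": [0.175, -0.442, 0.016], "spin": 0.933}, {"xyz": [0.133, -0.456, 0.016], "spin": 0.933}, {"xyz": [0.09, -0.467, 0.016], "spin": 0.933}, {"xyz": [0, 0, 0], "spin": 0}, {"xyz": [0, 0, 0], "spin": 0}, {"xyz": [0, 0, 0], "spin": 0}, {"xyz": [0, 0, 0.3], "spin": 0}, {"xyz": [0, 0, 0.3], "spin": 0}, {"xyz": [0, 0, 0], "spin": 0}, {"xyz": [0, 0, 0], "spin": 0}])

```text
time: 20.1
tool_pos: [496.1, 294.7, 71.4]
tcp_rot: [-3.141, -0.001, 0.177]
contact_force: [-0.9, 0.7, 0.1]
grip_width: 59.4
finger_force: 0.0
```

```bash
python3 - <<'E'
from h import *
o=bot.get_obs();print(o['time'],o['tool_pos'],o['tcp_rot'],o['grip_width'],o['joint_positions'].round(2))
im=bot.capture('top'); s=bot.capture('side')
for n,i in(('top',im),('side',s)):
    for c,b,a in blobs(masks(i)['green'],25,160): print(n,c.round(1),a,*pose(n,b,36 if c[0]<280 else 28))
a=cv2.resize(im[190:270,160:270],(550,300),interpolation=3) 
b=cv2.resize(s[90:170,230:340],(550,300),interpolation=3)
cv2.imwrite('pics/c1.png',np.vstack([a,b])[:, :])
go(496,294.7,12,.178,1,5)
E
```

```text
20.1 [496.05232158 294.69809505  71.4458029 ] [-3.14148601e+00 -1.08932722e-03  1.77279977e-01] 59.35732143440095 [ 0.4   0.6   1.57 -0.    0.97  1.8 ]
top [392.4 229. ] 89 [ 536.7 -195.9] -10.4 [17.2 32.3]
top [405.3 231.7] 90 [ 531.1 -227.8] -12.8 [17.2 32.4]
top [191.  234.3] 26 [507.  295.8] -12.7 [11.3 13.4]
side [275.3 120.5] 44 [495.2 294.2] 1.3 [19.3 30.9]
side [295.1 261.9] 135 [ 535.2 -196.8] -11.1 [19.1 32.2]
side [292.6 275.6] 148 [ 529.6 -228.5] -11.3 [19.1 32.4]
d [ -0.2  -0.3 -59.8] dyaw 0.0
[-0.001, 0.001, 0.149] -0.004
[-0.001, 0.001, 0.149] 0.0
[-0.001, 0.001, 0.149] 0.0
[-0.001, 0.001, 0.149] 0.0
[-0.001, 0.001, 0.149] 0.0
```

View pics/c1.png

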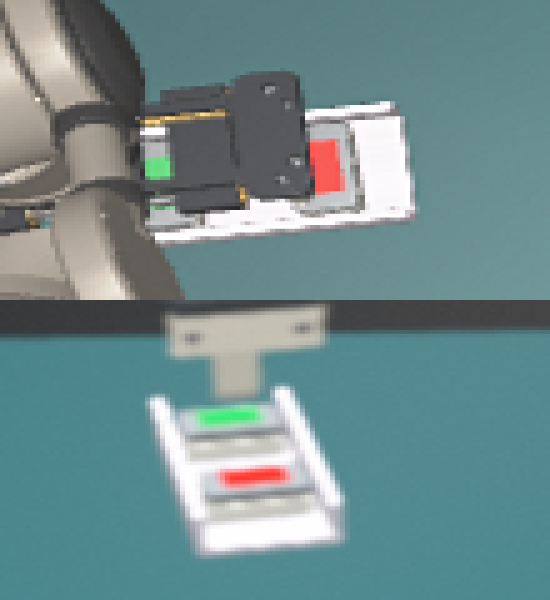

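The side crop shows the near finger standing above the gap between the two cases, centred between the cheeks. The row cases now read (531,-228) and (536,-196), which is well seated. I descend and grip.

jog_arm(targets=[{"xyz": [0, 0, 0.15], "spin": 0}, {"xyz": [0, 0, 0.15], "spin": 0}, {"xyz": [0, 0, 0.15], "spin": 0}, {"xyz": [0, 0, 0.15], "spin": 0}, {"xyz": [0, 0, 0.14], "spin": 0}, {"xyz": [0, 0, 0], "spin": 0}, {"xyz": [0, 0, 0], "spin": 0}, {"xyz": [0, 0, 0], "spin": 0}, {"xyz": [0, 0, 0], "spin": 0}, {"xyz": [0, 0, 0], "spin": 0}])

```text
time: 21.45
tool_pos: [495.5, 295.0, 11.6]
tcp_rot: [3.142, -0.0, 0.178]
contact_force: [-0.4, -0.7, 0.1]
grip_width: 59.5
finger_force: 0.0
```

jog_arm(targets=[{"xyz": [0, 0, 0], "spin": 0}, {"xyz": [0, 0, 0], "spin": 0}, {"xyz": [0, 0, 0], "spin": 0}, {"xyz": [0, 0, 0], "spin": 0}, {"xyz": [0, 0, 0], "spin": 0}, {"xyz": [0, 0, 0], "spin": 0}, {"xyz": [0, 0, 0], "spin": 0}, {"xyz": [0, 0, 0], "spin": 0}, {"xyz": [0, 0, 0], "spin": 0}, {"xyz": [0, 0, 0], "spin": 0}], gripper=0)

```text
time: 22.7
tool_pos: [495.4, 295.0, 11.4]
tcp_rot: [3.141, 0.0, 0.178]
contact_force: [-0.5, 1.1, -0.2]
grip_width: 31.5
finger_force: 30.0
```

jog_arm(targets=[{"xyz": [0, 0, -0.1], "spin": 0}, {"xyz": [0, 0, -0.2], "spin": 0}, {"xyz": [0, 0, -0.3], "spin": 0}, {"xyz": [0, 0, -0.4], "spin": 0}, {"xyz": [0, 0, -0.2], "spin": 0}, {"xyz": [0, 0, 0], "spin": 0}, {"xyz": [0, 0, 0], "spin": 0}, {"xyz": [0, 0, 0], "spin": 0}, {"xyz": [0, 0, 0], "spin": 0}, {"xyz": [0, 0, 0], "spin": 0}])

```text
time: 23.95
tool_pos: [495.2, 295.0, 107.0]
tcp_rot: [3.141, 0.001, 0.178]
contact_force: [-0.4, 0.2, -0.9]
grip_width: 31.8
finger_force: 30.0
```

```bash
python3 - <<'E'
from h import *
o=bot.get_obs();print(o['time'],o['tool_pos'],o['tcp_rot'],o['grip_width'])
s=np.array([524.8,-256.2])+170*np.array([.179,.984])
print(s); go(*s,o['tool_pos'][2],-.18,10,10)
E
```

```text
23.95 [495.23877844 294.95594486 106.97547609] [3.14131664e+00 7.18143780e-04 1.77933461e-01] 31.826900763252993
[555.23 -88.92]
d [  60.  -383.9    0. ] dyaw -0.358
[-0.011, 0.486, -0.0] 0.358
[0.006, 0.486, -0.0] 0.358
[0.024, 0.485, -0.0] 0.358
[0.041, 0.484, -0.0] 0.358
[0.058, 0.482, -0.0] 0.358
[0.075, 0.48, -0.0] 0.358
[0.093, 0.477, -0.0] 0.358
[0.11, 0.473, -0.0] 0.358
[0.126, 0.469, -0.0] 0.358
[0.143, 0.464, -0.0] 0.358
```

jog_arm(targets=[{"xyz": [-0.011, 0.486, 0], "spin": 0.358}, {"xyz": [0.006, 0.486, 0], "spin": 0.358}, {"xyz": [0.024, 0.485, 0], "spin": 0.358}, {"xyz": [0.041, 0.484, 0], "spin": 0.358}, {"xyz": [0.058, 0.482, 0], "spin": 0.358}, {"xyz": [0.075, 0.48, 0], "spin": 0.358}, {"xyz": [0.093, 0.477, 0], "spin": 0.358}, {"xyz": [0.11, 0.473, 0], "spin": 0.358}, {"xyz": [0.126, 0.469, 0], "spin": 0.358}, {"xyz": [0.143, 0.464, 0], "spin": 0.358}])

```text
time: 25.2
tool_pos: [555.5, -90.2, 107.4]
tcp_rot: [3.142, -0.0, -0.181]
contact_force: [0.5, -0.3, -1.0]
grip_width: 31.4
finger_force: 30.0
```

jog_arm(targets=[{"xyz": [0, 0, 0], "spin": 0}, {"xyz": [0, 0, 0.3], "spin": 0}, {"xyz": [0, 0, 0.4], "spin": 0}, {"xyz": [0, 0, 0.3], "spin": 0}, {"xyz": [0, 0, 0.15], "spin": 0}, {"xyz": [0, 0, 0.1], "spin": 0}, {"xyz": [0, 0, 0], "spin": 0}, {"xyz": [0, 0, 0], "spin": 0}, {"xyz": [0, 0, 0], "spin": 0}, {"xyz": [0, 0, 0], "spin": 0}])

```text
time: 26.45
tool_pos: [555.5, -89.0, 7.9]
tcp_rot: [3.141, -0.001, -0.18]
contact_force: [-0.2, 0.4, -1.2]
grip_width: 32.1
finger_force: 30.0
```

jog_arm(targets=[{"xyz": [0, 0, 0.03], "spin": 0}, {"xyz": [0, 0, 0.02], "spin": 0}, {"xyz": [0, 0, 0.006], "spin": 0}, {"xyz": [0, 0, 0], "spin": 0}, {"xyz": [0, 0, 0], "spin": 0}, {"xyz": [0, 0, 0], "spin": 0}, {"xyz": [0, 0, 0], "spin": 0}, {"xyz": [0, 0, 0], "spin": 0}, {"xyz": [0, 0, 0], "spin": 0}, {"xyz": [0, 0, 0], "spin": 0}])

```text
time: 27.7
tool_pos: [555.3, -89.0, 3.3]
tcp_rot: [3.141, -0.0, -0.18]
contact_force: [-1.8, 0.8, 5.7]
grip_width: 31.9
finger_force: 30.0
```

jog_arm(targets=[{"xyz": [0, 0, 0], "spin": 0}, {"xyz": [0, 0, 0], "spin": 0}, {"xyz": [0, 0, 0], "spin": 0}, {"xyz": [0, 0, 0], "spin": 0}, {"xyz": [0, 0, 0], "spin": 0}, {"xyz": [0, 0, 0], "spin": 0}, {"xyz": [0, 0, -0.2], "spin": 0}, {"xyz": [0, 0, -0.4], "spin": 0}, {"xyz": [0, 0, -0.4], "spin": 0}, {"xyz": [0, 0, 0], "spin": 0}], gripper=65)

```text
time: 28.95
tool_pos: [557.3, -89.5, 86.6]
tcp_rot: [3.141, -0.007, -0.18]
contact_force: [-0.5, -0.2, -0.4]
grip_width: 60.0
finger_force: 0.0
```

jog_arm(targets=[{"xyz": [0, 0, 0], "spin": -1}, {"xyz": [0, 0, 0], "spin": -1}, {"xyz": [0, 0, 0], "spin": -1}, {"xyz": [0, 0, 0], "spin": -1}, {"xyz": [0, 0, 0], "spin": -1}, {"xyz": [0, 0, 0], "spin": -1}, {"xyz": [0, 0, 0], "spin": -1}, {"xyz": [0, 0, 0], "spin": -1}, {"xyz": [0, 0, 0], "spin": -1}, {"xyz": [0, 0, 0], "spin": -1}], gripper=90)

```text
time: 30.2
tool_pos: [554.9, -88.8, 82.6]
tcp_rot: [-3.141, 0.0, 0.823]
contact_force: [0.5, -0.1, -0.0]
grip_width: 82.6
finger_force: 0.0
```

```bash
python3 - <<'E'
from h import *
o=bot.get_obs();print(o['time'],o['tool_pos'],o['tcp_rot'],o['grip_width'])
im=bot.capture('top'); s=bot.capture('side')
for n,i in(('top',im),('side',s)):
    for c,b,a in blobs(masks(i)['green'],15,160): print(n,c.round(1),a,*pose(n,b,28))
cv2.imwrite('pics/s2.png',cv2.resize(s[180:330,200:400],(800,600),interpolation=3))
go(555.4,-89.1,o['tool_pos'][2],1.391,6,6)
E
```

```text
30.2 [554.90679487 -88.81489535  82.6425551 ] [-3.14078591e+00  4.88193713e-04  8.23220930e-01] 82.57240197226797
top [394.2 229.2] 42 [ 536.3 -200.3] -10.3 [ 8.7 31. ]
top [405.3 231.7] 90 [ 531.1 -227.8] -12.8 [17.2 32.4]
side [303.3 221.4] 99 [555.4 -90. ] -10.9 [18.9 32.3]
side [295.1 262. ] 134 [ 535.2 -196.8] -11.1 [19.  32.3]
side [292.6 275.6] 147 [ 529.7 -228.6] -10.8 [18.9 32.4]
d [ 0.5 -0.3 -0. ] dyaw 0.57
[0.0, 0.001, 0.0] -0.951
[0.0, 0.001, 0.0] -0.951
[0.0, 0.001, 0.0] -0.951
[-0.0, 0.001, 0.0] -0.951
[-0.0, 0.001, 0.0] -0.951
[-0.0, 0.001, 0.0] -0.951
```

View pics/s2.png

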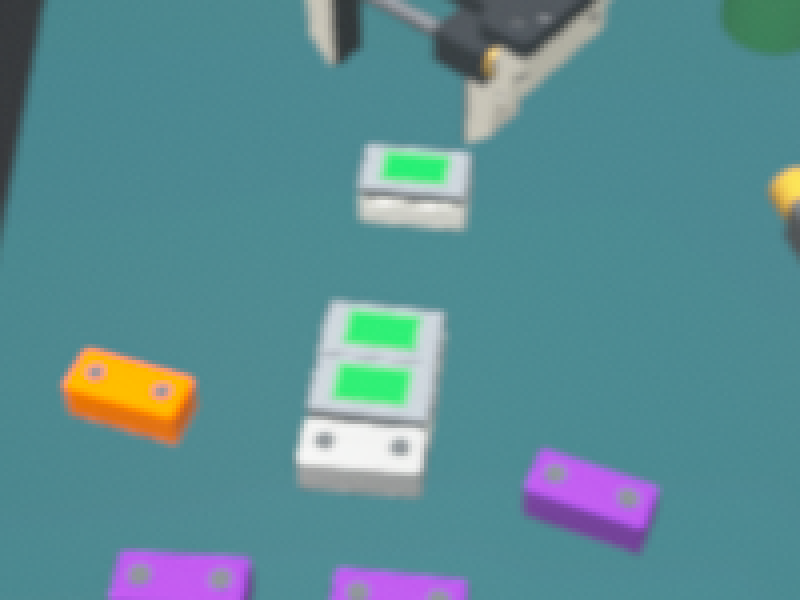

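The side crop shows two cases closed up on the block, with tags at (385,330) and (372,384). The third lies flat at (415,168) and is released. I turn to its ends and descend.

jog_arm(targets=[{"xyz": [0, 0, 0], "spin": -0.95}, {"xyz": [0, 0, 0], "spin": -0.95}, {"xyz": [0, 0, 0], "spin": -0.95}, {"xyz": [0, 0, 0], "spin": -0.95}, {"xyz": [0, 0, 0], "spin": -0.95}, {"xyz": [0, 0, 0], "spin": -0.93}, {"xyz": [0, 0, 0], "spin": 0}, {"xyz": [0, 0, 0.3], "spin": 0}, {"xyz": [0, 0, 0.3], "spin": 0}, {"xyz": [0, 0, 0], "spin": 0}])

```text
time: 31.55
tool_pos: [554.0, -88.5, 33.4]
tcp_rot: [-3.138, -0.0, 1.385]
contact_force: [-0.2, 0.2, -0.1]
grip_width: 82.4
finger_force: 0.0
```

jog_arm(targets=[{"xyz": [0, 0, 0.2], "spin": 0}, {"xyz": [0, 0, 0.15], "spin": 0}, {"xyz": [0, 0, 0], "spin": 0}, {"xyz": [0, 0, 0], "spin": 0}, {"xyz": [0, 0, 0], "spin": 0}, {"xyz": [0, 0, 0], "spin": 0}, {"xyz": [0, 0, 0], "spin": 0}, {"xyz": [0, 0, 0], "spin": 0}, {"xyz": [0, 0, 0], "spin": 0}, {"xyz": [0, 0, 0], "spin": 0}])

```text
time: 32.8
tool_pos: [555.3, -89.0, 6.9]
tcp_rot: [3.142, 0.0, 1.388]
contact_force: [-0.4, 0.5, 0.5]
grip_width: 82.6
finger_force: 0.0
```

jog_arm(targets=[{"xyz": [0, 0, 0], "spin": 0}, {"xyz": [0, 0, 0], "spin": 0}, {"xyz": [0, 0, 0], "spin": 0}, {"xyz": [0, 0, 0], "spin": 0}, {"xyz": [0, 0, 0], "spin": 0}, {"xyz": [0, 0, 0], "spin": 0}, {"xyz": [0, 0, 0], "spin": 0}, {"xyz": [0, 0, 0], "spin": 0}, {"xyz": [0, 0, -0.04], "spin": 0}, {"xyz": [0, 0, 0], "spin": 0}], gripper=0)

```text
time: 34.05
tool_pos: [555.4, -89.0, 10.4]
tcp_rot: [3.141, 0.0, 1.388]
contact_force: [-0.4, 0.3, -1.4]
grip_width: 55.9
finger_force: 30.0
```

```bash
python3 - <<'E'
from h import *
o=bot.get_obs();print(o['time'],o['tool_pos'],o['tcp_rot'],o['grip_width'])
s=np.array([535.6,-197.3])+34*np.array([.179,.984])
go(*s,o['tool_pos'][2],1.391,1,5)
E
```

```text
34.05 [555.38725898 -88.96678307  10.3537111 ] [3.14137038e+00 1.19405606e-04 1.38788654e+00] 55.887997326939676
d [-13.7 -74.9   0. ] dyaw 0.003
[-0.19, 0.0, -0.0] -0.031
[-0.19, -0.0, -0.0] 0.0
[-0.19, -0.0, -0.0] 0.0
[-0.19, -0.0, -0.0] 0.0
[-0.19, -0.0, -0.0] 0.0
```

jog_arm(targets=[{"xyz": [-0.19, 0, 0], "spin": -0.03}, {"xyz": [-0.19, 0, 0], "spin": 0}, {"xyz": [-0.19, 0, 0], "spin": 0}, {"xyz": [-0.19, 0, 0], "spin": 0}, {"xyz": [-0.19, 0, 0], "spin": 0}, {"xyz": [0, 0, 0.025], "spin": 0}, {"xyz": [0, 0, 0.015], "spin": 0}, {"xyz": [0, 0, 0], "spin": 0}, {"xyz": [-0.01, 0, 0], "spin": 0}, {"xyz": [0, 0, 0], "spin": 0}])

```text
time: 35.3
tool_pos: [541.6, -164.4, 6.9]
tcp_rot: [3.141, 0.0, 1.391]
contact_force: [-0.4, -0.4, -0.4]
grip_width: 55.7
finger_force: 30.0
```

jog_arm(targets=[{"xyz": [-0.01, 0, 0], "spin": 0}, {"xyz": [0, 0, 0], "spin": 0}, {"xyz": [0, 0, 0], "spin": 0}, {"xyz": [0, 0, 0], "spin": 0}, {"xyz": [0, 0, 0], "spin": 0}, {"xyz": [0, 0, 0], "spin": 0}, {"xyz": [0, 0, 0], "spin": 0}, {"xyz": [0, 0, 0], "spin": 0}, {"xyz": [0, 0, 0], "spin": 0}, {"xyz": [0, 0, 0], "spin": 0}])

```text
time: 36.55
tool_pos: [541.4, -165.3, 7.0]
tcp_rot: [3.142, 0.0, 1.391]
contact_force: [0.6, -1.2, -1.8]
grip_width: 55.4
finger_force: 30.0
```

jog_arm(targets=[{"xyz": [-0.01, 0, 0], "spin": 0}, {"xyz": [0, 0, 0], "spin": 0}, {"xyz": [0, 0, 0], "spin": 0}, {"xyz": [0, 0, 0], "spin": 0}, {"xyz": [0, 0, 0], "spin": 0}, {"xyz": [0, 0, 0], "spin": 0}, {"xyz": [0, 0, 0], "spin": 0}, {"xyz": [0, 0, 0], "spin": 0}, {"xyz": [0, 0, 0], "spin": 0}, {"xyz": [0, 0, 0], "spin": 0}])

```text
time: 37.8
tool_pos: [541.3, -165.4, 7.0]
tcp_rot: [-3.141, -0.001, 1.391]
contact_force: [1.3, 5.1, 0.4]
grip_width: 56.0
finger_force: 30.0
```

jog_arm(targets=[{"xyz": [-0.01, 0, 0], "spin": 0}, {"xyz": [0, 0, 0], "spin": 0}, {"xyz": [0, 0, 0], "spin": 0}, {"xyz": [0, 0, 0], "spin": 0}, {"xyz": [0, 0, 0], "spin": 0}, {"xyz": [0, 0, 0], "spin": 0}, {"xyz": [0, 0, 0], "spin": 0}, {"xyz": [0, 0, 0], "spin": 0}, {"xyz": [0, 0, 0], "spin": 0}, {"xyz": [0, 0, 0], "spin": 0}])

```text
time: 39.05
tool_pos: [541.2, -165.5, 7.0]
tcp_rot: [-3.141, -0.001, 1.391]
contact_force: [1.4, 7.3, 1.1]
grip_width: 56.1
finger_force: 30.0
```

Firm contact at 7 N. Now I release and rise clear.

jog_arm(targets=[{"xyz": [0, 0, 0], "spin": 0}, {"xyz": [0, 0, 0], "spin": 0}, {"xyz": [0, 0, 0], "spin": 0}, {"xyz": [0, 0, 0], "spin": 0}, {"xyz": [0, 0, 0], "spin": 0}, {"xyz": [0, 0, -0.2], "spin": 0}, {"xyz": [0, 0, -0.5], "spin": 0}, {"xyz": [0, 0, -0.7], "spin": 0}, {"xyz": [0.4, 0, -0.5], "spin": 0}, {"xyz": [0.6, 0, 0], "spin": 0}], gripper=90)

```text
time: 40.3
tool_pos: [557.6, -88.9, 164.1]
tcp_rot: [3.132, 0.001, 1.388]
contact_force: [0.7, 0.2, -1.0]
grip_width: 82.3
finger_force: 0.0
```

jog_arm(targets=[{"xyz": [0.6, 0, 0], "spin": 0}, {"xyz": [0.6, 0, 0], "spin": 0}, {"xyz": [0.6, 0, 0], "spin": 0}, {"xyz": [0, 0, 0], "spin": 0}, {"xyz": [0, 0, 0], "spin": 0}, {"xyz": [0, 0, 0], "spin": 0}, {"xyz": [0, 0, 0], "spin": 0}, {"xyz": [0, 0, 0], "spin": 0}, {"xyz": [0, 0, 0], "spin": 0}, {"xyz": [0, 0, 0], "spin": 0}])

```text
time: 41.55
tool_pos: [581.2, 53.4, 158.9]
tcp_rot: [-3.142, 0.0, 1.391]
contact_force: [0.1, -0.4, 0.5]
grip_width: 82.6
finger_force: 0.0
```

```bash
python3 - <<'E'
from h import *
o=bot.get_obs();print(o['time'],o['tool_pos'],o['grip_width'])
im=bot.capture('top'); s=bot.capture('side')
S=np.array([524.8,-256.2]);X=np.array([.984,-.179]);Y=np.array([.179,.984])
for n,i in(('top',im),('side',s)):
    for k in('green','red'):
      for c,b,a in blobs(masks(i)[k],15,160): 
        q=pose(n,b,28 if k=='green' else 36); print(n,k,c.round(1),a,*q,'stop',(q[0]-S)@X,(q[0]-S)@Y)
cv2.imwrite('pics/s3.png',cv2.resize(np.vstack([s[220:320,210:390],im[190:270,345:489][:, :].repeat(1,0) if 0 else cv2.resize(im[195:275,345:489],(180,100))]),(540,600),interpolation=3))
E
```

```text
41.55 [581.18322494  53.42827799 158.88730285] 82.5523677357074
top green [379.9 226.4] 92 [ 542.4 -165. ] -9.2 [17.7 32.9] stop 0.9936000000000245 92.8912
top green [392.7 229.2] 96 [ 536.4 -196.7] -8.5 [18.4 32.9] stop 0.7639000000000223 60.6244
top green [405.5 231.7] 91 [ 531.  -228.4] -9.8 [17.7 32.6] stop 1.124600000000048 28.46499999999999
top red [223.3 233.9] 102 [510.5 217.8] 13.1 [18.7 32.7] stop -98.91719999999995 463.8563
top red [ 77.3 388.3] 154 [145.6 527.3] 83.5 [30.2 41.7] stop -513.3793 703.0872
side green [297.4 249.4] 123 [ 540.6 -165.9] -9.4 [19. 32.] stop -0.6164999999999287 91.68339999999999
side green [294.9 262.2] 134 [ 534.7 -197.3] -11.8 [18.9 32.3] stop -0.8014999999999066 59.729699999999994
side green [292.6 275.9] 147 [ 529.7 -229.2] -9.8 [18.7 32.2] stop -0.011399999999909982 27.445100000000014
side red [280.6 136.6] 40 [509.5 215.2] 11.0 [15.4 30.6] stop -99.43579999999994 461.1189
```

View pics/s3.png

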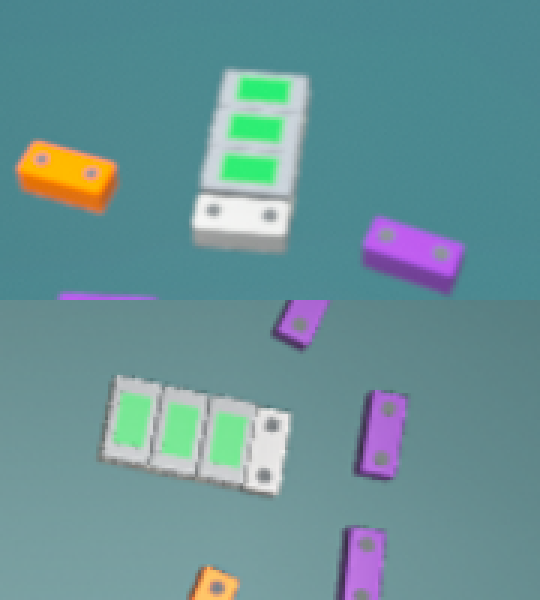

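Both views show a tidy, closed row. The case centres are about 28, 60.2 and 92.3 mm from the stop's origin and within 1.2 mm of its middle lengthwise. The red-tagged case hasn't moved, so I hand in.

```bash
python3 -c "
from plant import bot
print(bot.close_job())"
```

```text
the job is handed in; nothing more can be done
None
```

The job is handed in at about 42 s, with no verdict shown: the three green-tagged cases stand closed up and square against the stop block, and the red-tagged case is still in the rack; I steered clear of the bottle, jar and tattoo machine but did not re-measure them at the end.

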